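Pin the slab roller's shaft

ROBOT

A 7-joint arm with a two-finger parallel gripper is mounted at the origin on the work surface. World frame = base frame: x ahead of the robot, y to its left, z up, the work surface at z = 0. Lengths are in m, angles in rad, forces in N, time in s.
With the tool pointing down it reaches from about 0.425 to 0.875 m from the base axis. Payload 4.7 kg.
Tool frame: the origin (TCP) lies midway between the tips of the shut fingers; the grasp point (between the pads) lies 19 mm behind it; z points along the fingers, x is the direction in which the jaws open and shut, and the axes are right-handed (so a half turn about z gives the same grasp; the last joint's range is limited). The gripper opens to 87 mm and grips with 3 to 60 N. Pads are 19 mm wide; open, the fingers measure 117 mm over their backs; the gripper's body (75 mm by 190 mm) begins 51 mm behind the grasp point.
Start: joints at [-1.093, 0.321, -0.07, 1.45, 0.023, 1.371, -0.057], TCP at [0.291, 0.581, 0.223] pointing down, gripper open.
Joint ranges: [-2.86, 2.86], [-0.3, 2.09], [-1.38, 1.24], [0.06, 2.45], [-1.56, 4.7], [0.09, 2.05], [-2.69, 2.69]. Speed limits (rad/s): [2.57, 2.57, 3.14, 3.14, 3.14, 3.14, 3.14].

INTERFACE

Orientations are given as a rotation vector (axis times angle).
In Python, from bench import get_state, eyes, ticket gives the robot as it stands.
- The arm moves only by the tool carry_out, never from a script. Its argument "motion" is a list of rows, each a list of 2 entries, a list of its own where there are three numbers: the shift along the world's x, y, z in m, then the turn about the world's z in rad. A call has 1 to 20 rows; each row is the pose to reach, as a shift and turn from the pose commanded when the call began; what a row does not reach only later rows make up. A row lasts 1/10 s, in which the tool goes at most 50 mm and 8.59 degrees, less where a joint would pass 70% of its speed; a pose out of reach is approached as far as the arm can. A call with a gripper value outside its range is refused whole. "grip" is the gripper command: -1 is fully open, 1 is shut, values between are in proportion, set as the call begins (left out, the last holds). The fingers move at their own pace and stop on an object; "squeeze" is the grip in N (left out, the last holds). Time passes only in rows, so rows that repeat a pose let the fingers close. It gives the time, the measured TCP pose, the force and the opening at its end, in the units of the state.
- get_state(): the state, without advancing time (a new reading comes with each control period).
- eyes.get_image(name): name is "side" or "top" or "wrist"; returns a dict with "pixels" (480x640x3 uint8, blue, green, red), "mtx" (3x3 intrinsics, pixels), "extrinsics" (4x4, takes a point from camera to world coordinates). Camera axes: x right, y down, z forward; pixel columns grow to the right and rows downward; lengths in m; the calibration is good to about 2 mm. The wrist camera is an equidistant fisheye: a pixel r from the principal point sees the ray r / f radians off the axis. A picture is of the moment at which its call begins. There is no depth.
- ticket.close_job(): hands the job in, once; it reports no verdict.
The state is a dict: "time": time; "joint_positions": joint angles; "qd": joint speeds; "joint_torque": joint torques, N m; "position": TCP position; "tool_rot": TCP orientation; "ft_force": force on the tool from outside, world axes, zero at the start; "torque": the same for the moment, N m; "grip_width": opening from 0.0 (shut) to 1.0 (fully open).
Only numpy, scipy, OpenCV 4.12 (cv2) and the standard library are available. Lean on these libraries where they do the work, as an engineer would, in place of code of your own. Each camera call takes 0.05 s, during which the arm holds its last target. There are 200 camera calls.

TASK

Lock the slab roller: take the brass pin out of the wooden block, stand it in the hole on top of the green bearing block, and swing the crank gently until the pin drops and catches in the hidden cross-hole of the shaft. Then push the pin down fully home, its head flat on the bearing block, and let go; it slides easily only with the crank eased back to the middle of its play. Never force the crank or the pin, and leave the jug, vase and brush where they are.

Things in the scene. Friction and masses are not known exactly. Their poses are not given: they have to be found in the camera images.
- machine: Table-top slab roller, fixed: plywood base 200 x 460 x 18 mm, grey roller 72 mm thick between two green bearing blocks. Origin on the bench under the middle of the block next to the crank (64 mm in x, 50 mm in y, top at z = 144 mm). The shaft and roller lie along its y axis at z = 100 mm, roller towards +y, crank on the -y side; z up.
- guide_mouth (a point): Centre of the mouth of the vertical guide hole in the flat top of the bearing block next to the crank; axes as machine. Hole 11.8 mm across, mouth chamfered 1.5 mm, 25 mm deep down to the shaft. The pin put in it stops about 26 mm deep on the shaft, its head then 34 mm above the block.
- shaft_axis (a point): Point of the shaft's axis under the guide hole, 100 mm above the bench; the shaft (36 mm thick) runs along its y. A hidden 12 mm cross-hole lies under the guide at an unknown angle to the crank; it is upright at some crank value from -0.6 to 0.15. Near there the pin falls 5 mm into it and blocks the crank, leaving about 0.3 rad of free play (0.45 under a 4 N push) with the upright in its middle.
- crank (a joint): Crank angle, rad: 0 straight up, positive leaning to the machine's +x (away from the robot). Stops at -1.2 and 1.2; starts between 0.45 and 0.85. Turns with about 0.1 N m (1 N at the grip) and stays where it is left. Once the pin has caught, about 12 N at the grip bends the pin.
- crank_grip (a point): Middle of the crank's wooden grip, a round bar 20 mm thick and 80 mm long, parallel to the shaft, 100 mm from the shaft's axis, on the end of a flat red arm whose outer face is 40 mm from this point. It is 90 mm from the guide hole along the machine's -y. Its frame turns with the crank.
- pin: Brass locking pin, 90 g, standing upright head up in the wooden block. Origin at the centre of its lower tip, z along the pin to its head. Shank 10 mm in diameter and 60 mm long with a chamfered tip; head a cylinder 22 mm in diameter and 24 mm high, so the pin is 84 mm long.
- pin_tip (a point): Centre of the pin's lower tip (its origin). Once it has fallen into the cross-hole a friction bush holds it: pushing it the last 29 mm home takes about 7 N with the crank in the middle of its play, and clearly more, or jams, at either end of the play.
- pin_head (a point): Centre of the underside of the pin's head, 60 mm above its tip.
- rack: Drilled wooden block, fixed, 90 x 70 x 40 mm, origin under its middle. The pin stands in its middle hole, 30 mm deep (floor at z = 10 mm), with 3 mm of play.
- jug: Yellow ceramic mug, 76 mm wide, 105 mm high, origin under its middle. Leave it alone.
- vase: White vase, 72 mm wide, 125 mm high, origin under its middle. Leave it alone.
- brush: Flat brush with a wooden handle lying on the bench between the robot and the wooden block, under 30 mm high. Leave it alone.
Things that resemble listed ones, but are neither listed nor needed, are in the scene too. Of the things shaped like the pin, the brass one is meant.

How it is judged:
By the outcome, as a careful person would: the job done as asked, in the order asked, and still so for the second after the job is handed in, with the robot touching nothing.
It also fails if it takes over 72 s, if anything falls off the work surface, if the arm or the gripper's body presses on something with over 40 N, if the wrist force passes 120 N, or if a joint passes its speed limit or range.

## Working session

There is one attempt and no reset: what is moved stays moved. The work goes in short steps, Python scripts to look and compute and a tool call to move; the robot and the scene stay as the last step left them, time stands still between calls to the robot, and variables do not carry over. Pictures are saved under pics/ and viewed, about 8 in all and at most 12, crops included, and the job is handed in when it is done.

Besides the shell and the picture viewer there is one more tool, called after ">>>" as a command line: name --argument value ..., lists and objects as JSON in quotes. carry_out: Moves the arm, as the interface text tells. Its arguments: {"type":"object","properties":{"motion":{"type":"array","items":{"type":"array"}},"grip":{"type":"number"},"squeeze":{"type":"number"}},"required":["motion"]}

```bash
mkdir -p pics; ls; python3 - <<'E'
from bench import get_state, eyes
import cv2,numpy as np
print(get_state())
for n in ("side","top","wrist"):
    d=eyes.get_image(n); cv2.imwrite(f"pics/{n}0.png",d["pixels"]); np.savez(f"pics/{n}0.npz",**d)
    print(n,d["mtx"].round(1).tolist(),d["extrinsics"].round(3).tolist())
E
```

```text
pics
{'time': 0.0, 'joint_positions': array([-1.0928775 ,  0.32181541, -0.07003331,  1.45169035,  0.02261532,
        1.37082576, -0.05690324]), 'qd': array([-5.73239846e-04, -4.30540003e-04,  8.47958940e-05,  7.93814820e-04,
       -1.16292997e-03, -8.79411350e-04,  1.75841815e-03]), 'joint_torque': array([ 6.24966788e-06, -4.91288173e+01, -4.03948138e-01, -3.12525594e+01,
       -6.40731817e-02,  4.38777928e-02,  1.84601813e-04]), 'position': array([0.29061202, 0.58077721, 0.22145836]), 'tool_rot': array([ 2.67158666e+00,  1.65078198e+00, -2.49376103e-03]), 'ft_force': array([ 0.67902324, -0.19594696, -0.05679464]), 'torque': array([-0.00408789, -0.00636318, -0.03228672]), 'grip_width': 0.9974434887347907}
side [[445.7, 0.0, 315.2], [0.0, 445.7, 228.0], [0.0, 0.0, 1.0]] [[0.935, -0.262, 0.24, 0.365], [-0.355, -0.717, 0.6, -0.607], [0.015, -0.646, -0.763, 0.729], [0.0, 0.0, 0.0, 1.0]]
top [[561.6, 0.0, 317.6], [0.0, 561.6, 232.1], [0.0, 0.0, 1.0]] [[-0.006, -0.997, 0.077, 0.478], [-1.0, 0.006, 0.002, -0.132], [-0.003, -0.077, -0.997, 1.272], [0.0, 0.0, 0.0, 1.0]]
wrist [[371.6, 0.0, 321.9], [0.0, 371.6, 238.9], [0.0, 0.0, 1.0]] [[0.448, 0.852, 0.271, 0.216], [0.894, -0.426, -0.138, 0.619], [-0.002, 0.305, -0.952, 0.383], [0.0, 0.0, 0.0, 1.0]]
```

View pics/side0.png

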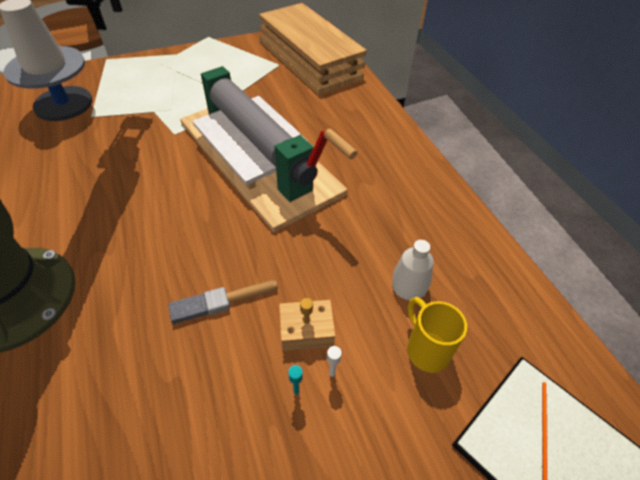

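View pics/top0.png

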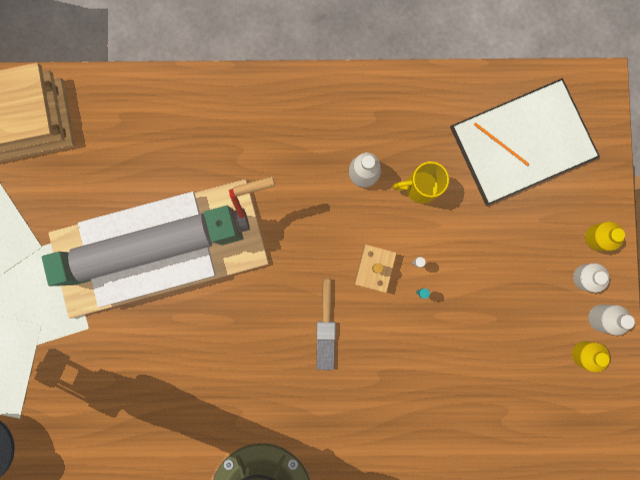

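The side view shows the machine with its guide hole near (295,146) and the brass pin head near (307,303). In the top view the guide hole is near (221,223), the brass head (377,268), and the grip runs (240,190)-(273,182). The jug is at (430,182) and the vase at (366,168). I'll measure these next.

```bash
cat > h.py <<'E'
import numpy as np,cv2
def load(n): return dict(np.load(f"pics/{n}.npz"))
def ray(d,u,v,fish=False):
    K,E=d["mtx"],d["extrinsics"]
    x=np.array([(u-K[0,2])/K[0,0],(v-K[1,2])/K[1,1]])
    if fish:
        r=np.hypot(*x); c=np.array([*(x/max(r,1e-9)*np.sin(r)),np.cos(r)])
    else: c=np.array([*x,1.])
    return E[:3,3],E[:3,:3]@(c/np.linalg.norm(c))
def onz(d,u,v,z,fish=False):
    o,r=ray(d,u,v,fish); return o+r*(z-o[2])/r[2]
def tri(rays):
    A=sum(np.eye(3)-np.outer(r,r) for o,r in rays); b=sum((np.eye(3)-np.outer(r,r))@o for o,r in rays)
    p=np.linalg.solve(A,b); return p,[np.linalg.norm(np.cross(p-o,r)) for o,r in rays]
def proj(d,p):
    E=d["extrinsics"]; c=E[:3,:3].T@(np.array(p)-E[:3,3]); K=d["mtx"]; return K[0,0]*c[0]/c[2]+K[0,2],K[1,1]*c[1]/c[2]+K[1,2]
def blobs(img,lo,hi,box=None,amin=10):
    hsv=cv2.cvtColor(img,cv2.COLOR_BGR2HSV); m=cv2.inRange(hsv,lo,hi)
    if box: k=np.zeros_like(m); x0,y0,x1,y1=box; k[y0:y1,x0:x1]=255; m&=k
    n,l,s,c=cv2.connectedComponentsWithStats(m)
    return [(s[i].tolist(),c[i].round(1).tolist()) for i in range(1,n) if s[i][4]>=amin],m
E
python3 - <<'E'
from h import *
t=load("top0");s=load("side0")
for n,d in(("top",t),("side",s)):
    print(n,"green",blobs(d["pixels"],(50,60,20),(90,255,160),None,60)[0])
    print(n,"red",blobs(d["pixels"],(0,180,60),(6,255,255),None,20)[0]+blobs(d["pixels"],(172,180,60),(179,255,255),None,20)[0])
a=np.hstack([cv2.resize(t["pixels"][165:265,190:290],(400,400),interpolation=cv2.INTER_CUBIC),cv2.resize(s["pixels"][115:215,265:365],(400,400),interpolation=cv2.INTER_CUBIC)])
b=np.hstack([cv2.resize(t["pixels"][240:290,350:450],(400,200),interpolation=cv2.INTER_CUBIC),cv2.resize(s["pixels"][290:340,260:360],(400,200),interpolation=cv2.INTER_CUBIC)])
cv2.imwrite("pics/crop1.png",np.vstack([a,b]))
E
```

```text
top green [([204, 206, 31, 36, 740], [219.0, 223.5]), ([42, 252, 25, 34, 574], [53.8, 268.6])]
top red [([229, 189, 6, 9, 30], [231.4, 193.4])]
side green [([202, 67, 27, 46, 457], [212.5, 83.3]), ([275, 135, 38, 66, 1437], [290.9, 165.6]), ([289, 369, 13, 25, 121], [295.6, 381.7])]
side red [([307, 131, 19, 35, 270], [316.7, 149.4])]
```

View pics/crop1.png

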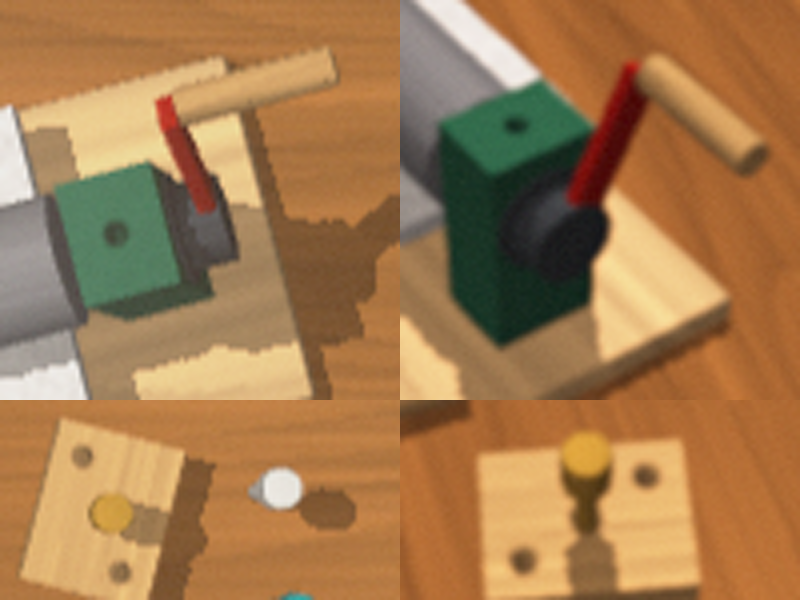

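The crop shows the guide hole at top (219,223.2) and side (293.7,146.2), and the brass head at top (378,268.2) and side (306.5,303.3). The grip ends are at top (233,193)/(272.5,181.5) and side (327,133.7)/(353.7,153.7).

```bash
python3 - <<'E'
from h import *
t=load("top0");s=load("side0")
for n,pt,ps,z in (("guide",(219,223.2),(293.7,146.2),.144),("pinhead",(378,268.2),(306.5,303.3),.094),("gripA",(233,193),(327,133.7),None),("gripB",(272.5,181.5),(353.7,153.7),None)):
    p,e=tri([ray(t,*pt),ray(s,*ps)]); print(n,"tri",p.round(4),np.round(e,4), *( [onz(t,*pt,z).round(4),onz(s,*ps,z).round(4)] if z else []))
# block corners z=.144
C=[onz(t,190+x/4-.4,165+y/4-.4,.144)[:2] for x,y in((55,187),(150,163),(183,281),(88,307))]
for i in range(4):
    v=C[(i+1)%4]-C[i]; print(v.round(4),np.linalg.norm(v).round(4),np.degrees(np.arctan2(v[1],v[0])).round(1))
# far block centroid
print("far blk",onz(t,53.8,268.6,.144), "near",onz(t,219,223.5,.144))
# roller edges direction: base edges
R=[onz(t,350+x/4-.4,240+y/4-.4,.04)[:2] for x,y in((62,18),(185,52),(152,205),(20,178))] if 0 else [onz(t,350+x/4-.4,240+(y-400)/4-.4,.04)[:2] for x,y in((62,418),(185,452),(20,578))]
print("rack",np.array(R).round(4))
for n,u,v,z in(("jug",430,183,.105),("vase",368,161,.125)): print(n,onz(t,u,v,z).round(3))
for u,v in((327,280),(326,369)): print("brush",onz(t,u,v,.02).round(3))
E
```

```text
guide tri [0.5842 0.0691 0.1461] [0. 0.] [0.5844 0.0694 0.144 ] [0.585  0.0715 0.144 ]
pinhead tri [ 0.4929 -0.2551  0.0967] [0.0004 0.0004] [ 0.4926 -0.2552  0.094 ] [ 0.4939 -0.2537  0.094 ]
gripA tri [0.6402 0.0344 0.188 ] [0.0011 0.0011]
gripB tri [ 0.6616 -0.0431  0.1935] [0.0013 0.0013]
[ 0.0119 -0.0479] 0.0494 -76.0
[-0.0599 -0.017 ] 0.0623 -164.1
[-0.0128  0.0477] 0.0494 105.0
[0.0608 0.0172] 0.0632 15.8
far blk [0.49486082 0.40035314 0.144     ] near [0.58378624 0.06943074 0.144     ]
rack [[ 0.5462 -0.2333]
 [ 0.5272 -0.3005]
 [ 0.4589 -0.2093]]
jug [ 0.67  -0.366  0.105]
vase [ 0.714 -0.234  0.125]
brush [ 0.468 -0.149  0.02 ]
brush [ 0.273 -0.146  0.02 ]
```

Triangulated positions agree with the given sizes:
- **Guide:** (0.584,0.069), machine yaw about 15°.
- **Pin:** (0.493,-0.255), matching the rack centre.
- **Crank:** about 0.47 rad.

Next I move above the pin with the jaws along machine x.

>>> carry_out --motion '[[[0.018, -0.043, 0], -0.045], [[0.036, -0.086, 0], -0.09], [[0.054, -0.129, 0], -0.135], [[0.072, -0.172, 0], -0.18], [[0.09, -0.215, 0], -0.225], [[0.108, -0.258, 0], -0.27], [[0.126, -0.301, 0], -0.315], [[0.144, -0.344, 0], -0.36], [[0.161, -0.387, 0], -0.405], [[0.179, -0.431, 0], -0.45], [[0.182, -0.476, 0], -0.495], [[0.184, -0.521, 0], -0.54], [[0.187, -0.566, 0], -0.585], [[0.189, -0.611, -0.005], -0.63], [[0.192, -0.656, -0.01], -0.675], [[0.194, -0.701, -0.015], -0.72], [[0.197, -0.746, -0.02], -0.765], [[0.2, -0.791, -0.025], -0.81], [[0.202, -0.836, -0.03], -0.845], [[0.202, -0.836, -0.03], -0.845]]' --grip -1

```text
time: 2.15
position: [0.4903, -0.262, 0.192]
tool_rot: [3.112, 0.393, -0.004]
ft_force: [-0.3, -1.0, -0.2]
grip_width: 1.0
```

```bash
python3 - <<'E'
from bench import get_state, eyes
from h import *
from scipy.spatial.transform import Rotation as R
s=get_state(); print(s["time"],s["position"],R.from_rotvec(s["tool_rot"]).as_matrix().round(3).tolist(),s["joint_positions"].round(2),s["ft_force"])
d=eyes.get_image("wrist"); cv2.imwrite("pics/wrist1.png",d["pixels"]); np.savez("pics/wrist1.npz",**d)
print(d["extrinsics"].round(3).tolist())
E
```

```text
2.15 [ 0.49028143 -0.26203319  0.19202401] [[0.969, 0.249, -0.002], [0.249, -0.969, -0.005], [-0.003, 0.004, -1.0]] [-0.22  0.16  0.73  1.75 -0.11  1.27  0.79] [-0.27106963 -1.03933225 -0.2450104 ]
[[0.969, 0.237, 0.074, 0.47], [0.248, -0.921, -0.299, -0.18], [-0.003, 0.308, -0.951, 0.353], [0.0, 0.0, 0.0, 1.0]]
```

View pics/wrist1.png

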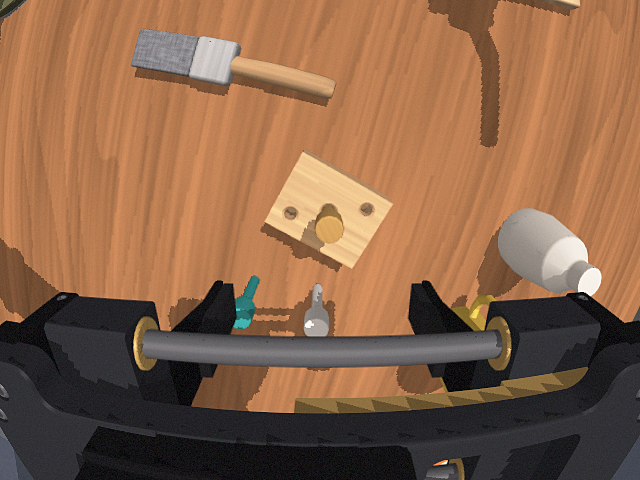

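The wrist view shows the brass head centred near (330,228) in its block, with teal and white pins below it near the fingers.

```bash
python3 - <<'E'
from h import *
from bench import get_state
d=load("wrist1")
b,m=blobs(d["pixels"],(12,120,90),(28,255,255),(312,208,348,248),60); print(b)
print(onz(d,330,229,.094,True), get_state()["position"])
for u,v in((303,152),(392,204),(265,221),(352,268)): print(onz(d,u,v,.04,True).round(4))
E
```

```text
[([314, 208, 30, 36, 841], [328.6, 225.7])]
[ 0.49437699 -0.25275393  0.094     ] [ 0.49120061 -0.25821943  0.19198028]
[ 0.4604 -0.2083  0.04  ]
[ 0.546  -0.2323  0.04  ]
[ 0.4421 -0.275   0.04  ]
[ 0.5283 -0.2988  0.04  ]
```

>>> carry_out --motion '[[[0.001, 0.001, -0.025], 0.01], [[0.001, 0.001, -0.05], 0.01], [[0.001, 0.001, -0.075], 0.01], [[0.001, 0.001, -0.095], 0.01], [[0.001, 0.001, -0.11], 0.01], [[0.001, 0.001, -0.12], 0.01], [[0.001, 0.001, -0.126], 0.01], [[0.001, 0.001, -0.126], 0.01]]'

```text
time: 3.0
position: [0.4938, -0.2533, 0.0663]
tool_rot: [-3.112, -0.427, 0.001]
ft_force: [-0.0, -0.3, 0.0]
grip_width: 1.001
```

>>> carry_out --motion '[[[0, 0, 0], 0], [[0, 0, 0], 0], [[0, 0, 0], 0], [[0, 0, 0], 0], [[0, 0, 0], 0], [[0, 0, 0], 0], [[0, 0, 0], 0], [[0, 0, 0], 0]]' --grip 1 --squeeze 20

```text
time: 3.8
position: [0.4938, -0.2536, 0.0666]
tool_rot: [-3.113, -0.426, -0.0]
ft_force: [0.0, -0.0, 0.4]
grip_width: 0.356
```

>>> carry_out --motion '[[[0, 0, 0], 0], [[0, 0, 0], 0], [[0, 0, 0], 0], [[0, 0, 0], 0]]'

```text
time: 4.2
position: [0.4938, -0.2537, 0.0666]
tool_rot: [-3.113, -0.426, -0.0]
ft_force: [-0.1, -0.7, 0.0]
grip_width: 0.248
```

>>> carry_out --motion '[[[0, 0, 0.01], 0], [[0, 0, 0.03], 0], [[0, 0, 0.06], 0], [[0, 0, 0.1], 0], [[0, 0, 0.14], 0], [[0, 0, 0.165], 0], [[0, 0, 0.165], 0], [[0, 0, 0.165], 0]]'

```text
time: 5.0
position: [0.4939, -0.2537, 0.232]
tool_rot: [3.113, 0.426, 0.002]
ft_force: [-0.1, 0.3, -1.6]
grip_width: 0.247
```

```bash
python3 - <<'E'
from bench import get_state, eyes
from h import *
s=get_state(); print(s["time"],s["position"],s["ft_force"],s["grip_width"])
d=eyes.get_image("side"); np.savez("pics/side2.npz",**d)
t=eyes.get_image("top"); np.savez("pics/top2.npz",**t)
w=eyes.get_image("wrist"); np.savez("pics/wrist2.npz",**w)
u,v=map(int,proj(d,s["position"])); c=d["pixels"][max(v-70,0):v+70,max(u-70,0):u+70]
cv2.imwrite("pics/c2.png",np.hstack([cv2.resize(c,(400,400),interpolation=cv2.INTER_CUBIC),cv2.resize(w["pixels"][180:380,220:420],(400,400))])); print(u,v)
E
```

```text
5.0 [ 0.49385284 -0.25367741  0.23204669] [-0.14940461  0.27280305 -1.562801  ] 0.2472540055719732
306 252
```

View pics/c2.png

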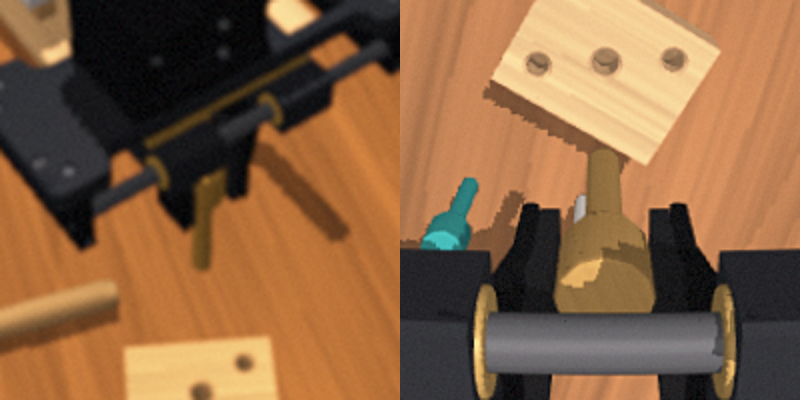

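The pin is held: tip at side (306.4,275.8) and wrist (322,256), pointing straight down out of the jaws. I'll estimate the tip offset from the TCP.

```bash
python3 - <<'E'
from h import *
d=load("side2");w=load("wrist2")
p,e=tri([ray(d,306.4,274.5),ray(w,322,259,True)]);print("tip",p,e)
print(onz(d,306.4,274.5,.176),onz(w,322,259,.176,True))
E
```

```text
tip [ 0.49381804 -0.25199743  0.1744484 ] [np.float64(0.0005126957185942397), np.float64(0.0005126957185942916)]
[ 0.49397496 -0.25301081  0.176     ] [ 0.49315204 -0.25133614  0.176     ]
```

>>> carry_out --motion '[[[0.01, 0.036, 0], 0], [[0.02, 0.072, 0], 0], [[0.03, 0.108, 0], 0], [[0.04, 0.144, 0], 0], [[0.05, 0.18, 0], 0], [[0.06, 0.216, 0], 0], [[0.07, 0.252, 0], 0], [[0.08, 0.288, 0], 0], [[0.0865, 0.31, -0.004], 0], [[0.0905, 0.322, -0.008], 0], [[0.0905, 0.322, -0.01], 0], [[0.0905, 0.322, -0.01], 0], [[0.0905, 0.322, -0.01], 0]]'

```text
time: 6.45
position: [0.5841, 0.0659, 0.2215]
tool_rot: [3.112, 0.421, -0.001]
ft_force: [0.3, 0.2, -0.8]
grip_width: 0.248
```

```bash
python3 - <<'E'
from bench import get_state, eyes
from h import *
s=get_state(); print(s["time"],s["position"],s["ft_force"],s["grip_width"])
d=eyes.get_image("side"); np.savez("pics/side3.npz",**d)
w=eyes.get_image("wrist"); np.savez("pics/wrist3.npz",**w)
cv2.imwrite("pics/c3.png",np.hstack([cv2.resize(d["pixels"][90:190,245:345],(400,400),interpolation=cv2.INTER_CUBIC),cv2.resize(w["pixels"][180:330,245:395],(400,400),interpolation=cv2.INTER_CUBIC)]))
E
```

```text
6.45 [0.58408797 0.06590963 0.22153653] [ 0.32553141  0.16361207 -0.83903586] 0.24803691513653478
```

View pics/c3.png

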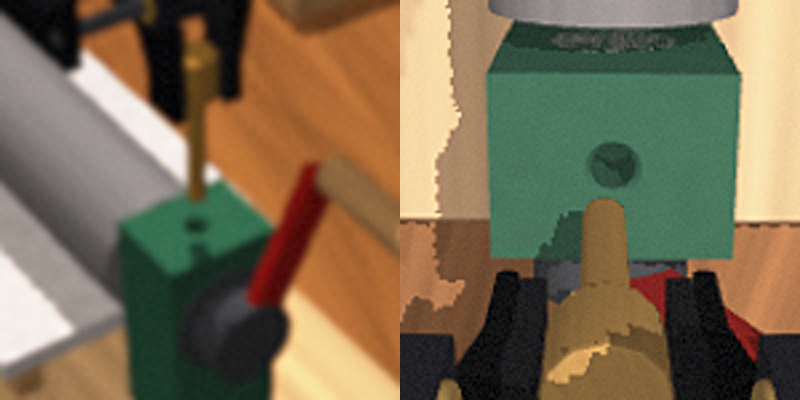

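In the side view the tip is at (294,139) and the hole at (294.2,146.2). In the wrist view the hole is at (324.9,241.5) and the tip at (321.5,259).

```bash
python3 - <<'E'
from bench import get_state
from h import *
d=load("side3");w=load("wrist3");t=load("top0")
print(get_state()["position"])
print("hole side",onz(d,293.9,146,.144),"wrist",onz(w,324.9,241.5,.144,True),"tri",tri([ray(d,293.9,146),ray(w,324.9,241.5,True),ray(t,219,223.2)]))
print("tip",tri([ray(d,294,138.7),ray(w,321.5,259.5,True)]), onz(w,321.5,259.5,.166,True),onz(d,294,138.7,.166))
E
```

```text
[0.58432875 0.06649978 0.22197245]
hole side [0.5855806  0.07193033 0.144     ] wrist [0.58543288 0.0720317  0.144     ] tri (array([0.58509518, 0.07092023, 0.14391904]), [np.float64(0.0007805240949264635), np.float64(0.0011014470538244915), np.float64(0.0015935715423284833)])
tip (array([0.58451596, 0.06709161, 0.16644631]), [np.float64(0.00010801771087999126), np.float64(0.00010801771088018776)]) [0.58445434 0.06695281 0.166     ] [0.5848024  0.06762881 0.166     ]
```

>>> carry_out --motion '[[[0.001, 0.003, -0.005], 0], [[0.001, 0.003, -0.01], 0], [[0.001, 0.003, -0.016], 0], [[0.001, 0.003, -0.016], 0], [[0.001, 0.003, -0.016], 0], [[0.001, 0.003, -0.016], 0]]'

```text
time: 7.15
position: [0.5854, 0.0713, 0.2057]
tool_rot: [3.113, 0.426, 0.0]
ft_force: [0.2, 0.5, -1.2]
grip_width: 0.247
```

```bash
python3 - <<'E'
from bench import get_state, eyes
from h import *
s=get_state(); print(s["time"],s["position"],s["ft_force"],s["grip_width"])
d=eyes.get_image("side"); np.savez("pics/side4.npz",**d)
w=eyes.get_image("wrist"); np.savez("pics/wrist4.npz",**w)
cv2.imwrite("pics/c4.png",np.hstack([cv2.resize(d["pixels"][110:170,265:325],(400,400),interpolation=cv2.INTER_CUBIC),cv2.resize(w["pixels"][205:285,280:360],(400,400),interpolation=cv2.INTER_CUBIC)]))
print(get_state()["position"])
E
```

```text
7.15 [0.58541044 0.07130947 0.20573342] [ 0.22131974  0.49553579 -1.15296302] 0.2469108961015203
[0.58550211 0.07134733 0.20587419]
```

View pics/c4.png

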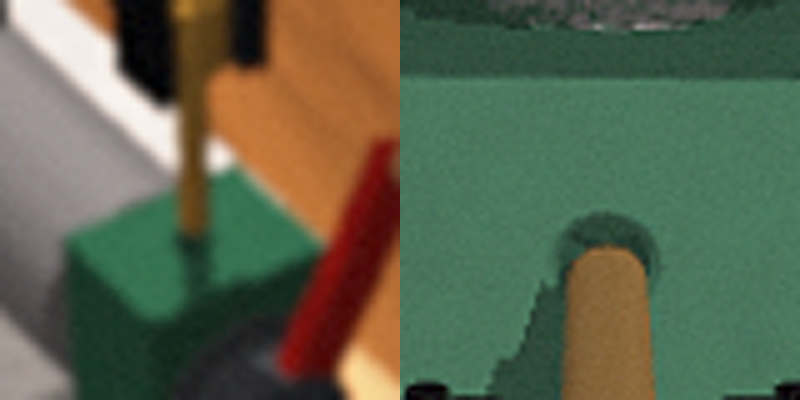

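The tip now sits directly over the hole in both views, so I lower it gently.

>>> carry_out --motion '[[[0, 0, -0.002], 0], [[0, 0, -0.004], 0], [[0, 0, -0.006], 0], [[0, 0, -0.008], 0], [[0, 0, -0.01], 0], [[0, 0, -0.01], 0]]'

```text
time: 7.85
position: [0.5851, 0.0713, 0.1952]
tool_rot: [3.112, 0.426, -0.001]
ft_force: [0.5, 0.9, -0.4]
grip_width: 0.243
```

>>> carry_out --motion '[[[0, 0, -0.003], 0], [[0, 0, -0.006], 0], [[0, 0, -0.009], 0], [[0, 0, -0.012], 0], [[0, 0, -0.015], 0], [[0, 0, -0.018], 0], [[0, 0, -0.018], 0]]'

```text
time: 8.55
position: [0.585, 0.0713, 0.177]
tool_rot: [3.112, 0.426, -0.001]
ft_force: [0.2, -0.0, -0.7]
grip_width: 0.245
```

>>> carry_out --motion '[[[0, 0, 0], 0], [[0, 0, 0], 0], [[0, 0, 0], 0], [[0, 0, 0], 0], [[0, 0, 0], 0], [[0, 0, 0.01], 0], [[0, 0, 0.03], 0], [[0, 0, 0.06], 0], [[0, 0, 0.09], 0], [[0, 0, 0.095], 0], [[0, 0, 0.095], 0]]' --grip -0.2

```text
time: 9.65
position: [0.5861, 0.0713, 0.2743]
tool_rot: [-3.112, -0.426, -0.005]
ft_force: [-0.0, -0.0, 0.1]
grip_width: 0.597
```

```bash
python3 - <<'E'
from bench import get_state, eyes
from h import *
s=get_state(); print(s["time"],s["position"],s["ft_force"],s["grip_width"])
d=eyes.get_image("side"); np.savez("pics/side5.npz",**d)
w=eyes.get_image("wrist"); np.savez("pics/wrist5.npz",**w)
cv2.imwrite("pics/c5.png",np.hstack([cv2.resize(d["pixels"][90:190,255:355],(400,400),interpolation=cv2.INTER_CUBIC),cv2.resize(w["pixels"][160:360,220:420],(400,400),interpolation=cv2.INTER_CUBIC)]))
for n,b in(("pin",(.585,.0713,.118)),("headtop",(.585,.0713,.202)),("headtop dropped",(.585,.0713,.197))): print(n,proj(d,b))
E
```

```text
9.65 [0.58606279 0.07132326 0.27428702] [-0.00939479 -0.00804154  0.07182214] 0.596739676830368
pin (np.float64(294.00079789066626), np.float64(156.08987970018))
headtop (np.float64(293.0841382270044), np.float64(122.6677426375596))
headtop dropped (np.float64(293.14249999639117), np.float64(124.79565895479864))
```

View pics/c5.png

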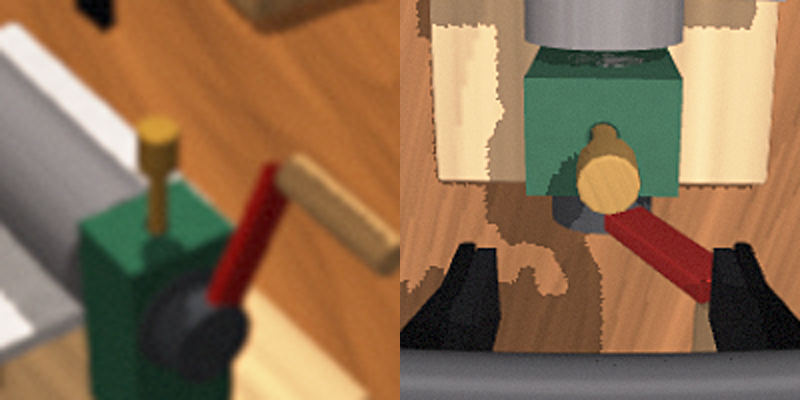

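The pin stands in the guide with its head top at side (294.5,122.5), which matches z = 0.202. I now go over the crank grip and close on it lightly.

>>> carry_out --motion '[[[0.022, -0.025, 0], 0], [[0.044, -0.05, 0], -0.01], [[0.066, -0.075, 0], -0.01], [[0.066, -0.075, -0.01], -0.01], [[0.066, -0.075, -0.035], -0.01], [[0.066, -0.075, -0.06], -0.01], [[0.066, -0.075, -0.08], -0.01], [[0.066, -0.075, -0.092], -0.01], [[0.066, -0.075, -0.096], -0.01], [[0.066, -0.075, -0.096], -0.01], [[0.066, -0.075, -0.096], -0.01]]'

```text
time: 10.85
position: [0.6518, -0.0036, 0.1775]
tool_rot: [3.115, 0.411, 0.002]
ft_force: [-0.2, 0.6, 0.8]
grip_width: 0.596
```

```bash
python3 - <<'E'
from bench import get_state, eyes
from h import *
s=get_state(); print(s["time"],s["position"],s["ft_force"],s["grip_width"])
w=eyes.get_image("wrist"); np.savez("pics/wrist6.npz",**w)
d=eyes.get_image("side"); np.savez("pics/side6.npz",**d)
cv2.imwrite("pics/c6.png",np.hstack([cv2.resize(d["pixels"][100:180,275:375],(500,400),interpolation=cv2.INTER_CUBIC),cv2.resize(w["pixels"][180:360,220:355],(300,400),interpolation=cv2.INTER_CUBIC)]))
E
```

```text
10.85 [ 0.6518222  -0.00361523  0.17754407] [-0.21695097  0.55008276  0.77288427] 0.5960017559922773
```

View pics/c6.png

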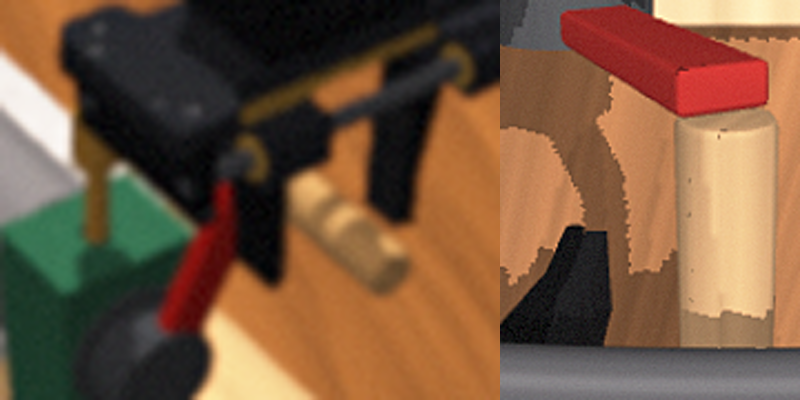

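The bar is centred between the open fingers (wrist column ≈ 326) and clear of the red arm. Closing lightly.

>>> carry_out --motion '[[[0, 0, 0], 0], [[0, 0, 0], 0], [[0, 0, 0], 0], [[0, 0, 0], 0], [[0, 0, 0], 0], [[0, 0, 0], 0], [[0, 0, 0], 0]]' --grip 1 --squeeze 5

```text
time: 11.65
position: [0.6514, -0.0036, 0.1766]
tool_rot: [-3.115, -0.41, -0.001]
ft_force: [0.4, 0.6, 0.9]
grip_width: 0.227
```

```bash
cat >> h.py <<'E'
G=np.array([.5854,.0715]); YAW=np.radians(15.05); XM=np.array([np.cos(YAW),np.sin(YAW)]); YM=np.array([-XM[1],XM[0]])
def look(tag,save=None):
    from bench import get_state, eyes
    s=get_state(); w=eyes.get_image("wrist"); np.savez(f"pics/{tag}.npz",**w)
    q=s["position"][:2]-G; mx,my=q@XM,q@YM; f=s["ft_force"]
    print("t",s["time"],"pos",s["position"].round(4),"mx %.4f my %.4f c~%.3f"%(mx,my,np.arcsin(mx/.1)),"Fx_m %.2f Fy_m %.2f Fz %.2f"%(f[:2]@XM,f[:2]@YM,f[2]),"w",round(s["grip_width"]*87,1))
    o=w["extrinsics"]
    c=o[:3,:3].T@(np.array([*G,.202])-o[:3,3]); th=np.arctan2(np.hypot(c[0],c[1]),c[2]); u=w["mtx"][0,2]+w["mtx"][0,0]*th*c[0]/np.hypot(c[0],c[1]); v=w["mtx"][1,2]+w["mtx"][1,1]*th*c[1]/np.hypot(c[0],c[1])
    x,y=int(u),int(v); b,m=blobs(w["pixels"],(12,110,60),(28,255,255),(max(x-60,0),max(y-60,0),x+60,y+60),200)
    print("pred head",round(u),round(v),"blobs",b)
    cs,_=cv2.findContours(m,cv2.RETR_EXTERNAL,cv2.CHAIN_APPROX_NONE); k=max(cs,key=cv2.contourArea); print("circle",cv2.minEnclosingCircle(k),"ell",cv2.fitEllipse(k))
E
python3 - <<'E'
from h import *
look("w7")
d=load("w7"); cv2.imwrite("pics/w7.png",d["pixels"])
E
```

```text
t 11.65 pos [ 0.6514 -0.0036  0.1766] mx 0.0442 my -0.0897 c~0.458 Fx_m 0.57 Fy_m 0.42 Fz 0.91 w 19.8
pred head 201 113 blobs [([140, 52, 26, 120, 2494], [150.8, 118.1]), ([182, 85, 65, 57, 2773], [213.1, 113.3])]
circle ((214.04722595214844, 115.16416931152344), 32.31673812866211) ell ((213.12928771972656, 113.22136688232422), (54.04911422729492, 63.629539489746094), 88.78717041015625)
```

View pics/w7.png

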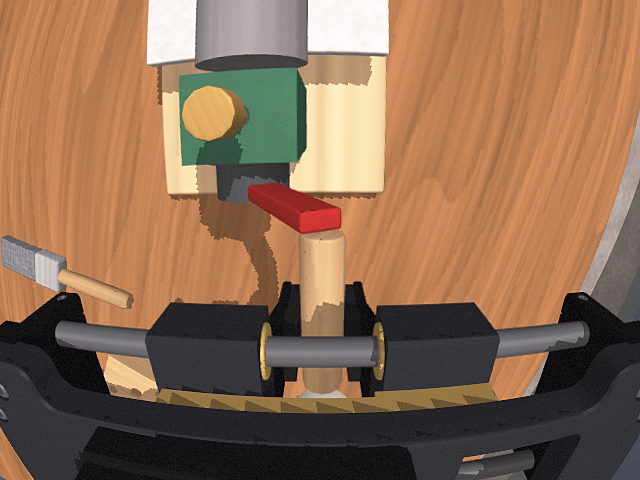

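The grip is held (19.8 mm), and the pin head shows at wrist (211,113). I swing slowly along the arc towards 0.30 rad.

>>> carry_out --motion '[[[-0.002, -0.0005, 0.001], 0], [[-0.004, -0.001, 0.002], 0], [[-0.006, -0.0015, 0.003], 0], [[-0.008, -0.002, 0.0035], 0], [[-0.01, -0.0027, 0.0045], 0], [[-0.012, -0.0032, 0.005], 0], [[-0.014, -0.0037, 0.0057], 0], [[-0.014, -0.0037, 0.0057], 0]]'

```text
time: 12.5
position: [0.6375, -0.0074, 0.1832]
tool_rot: [-3.114, -0.41, -0.002]
ft_force: [1.3, 0.0, 5.9]
grip_width: 0.23
```

```bash
cat >> h.py <<'E'
def headz(w,show=True):
    """tan-size of the head's top disc: fit circle to brightest brass pixels by angular width along image x"""
    o=w["extrinsics"]
E
python3 - <<'E'
from h import *
look("w8")
E
```

```text
t 12.5 pos [ 0.6375 -0.0074  0.1832] mx 0.0298 my -0.0897 c~0.303 Fx_m 1.25 Fy_m -0.29 Fz 5.86 w 20.0
pred head 242 111 blobs [([229, 82, 56, 55, 2332], [256.7, 109.6])]
circle ((256.77581787109375, 109.9852523803711), 27.98624038696289) ell ((256.66729736328125, 109.62366485595703), (52.85438919067383, 54.38530349731445), 83.29341888427734)
```

>>> carry_out --motion '[[[-0.002, -0.0005, 0.0012], 0], [[-0.004, -0.001, 0.0019], 0], [[-0.006, -0.0016, 0.0025], 0], [[-0.008, -0.0021, 0.003], 0], [[-0.0096, -0.0026, 0.0034], 0], [[-0.0096, -0.0026, 0.0034], 0]]'

```text
time: 13.15
position: [0.627, -0.0101, 0.1855]
tool_rot: [-3.115, -0.41, 0.002]
ft_force: [1.2, 0.4, 3.2]
grip_width: 0.23
```

```bash
python3 - <<'E'
from h import *
look("w9")
E
```

```text
t 13.15 pos [ 0.627  -0.0101  0.1855] mx 0.0190 my -0.0896 c~0.191 Fx_m 1.26 Fy_m 0.12 Fz 3.22 w 20.0
pred head 270 110 blobs [([259, 83, 55, 54, 2260], [285.5, 109.5])]
circle ((285.5328369140625, 109.56439208984375), 27.5047550201416) ell ((285.5450439453125, 109.47808837890625), (52.167816162109375, 53.382022857666016), 69.40518951416016)
```

>>> carry_out --motion '[[[-0.002, -0.0005, 0.0007], 0], [[-0.004, -0.001, 0.0011], 0], [[-0.006, -0.0016, 0.0014], 0], [[-0.008, -0.0021, 0.0017], 0], [[-0.0096, -0.0026, 0.0019], 0], [[-0.0096, -0.0026, 0.0019], 0]]'

```text
time: 13.8
position: [0.6177, -0.0126, 0.1877]
tool_rot: [-3.114, -0.41, 0.001]
ft_force: [0.6, 0.3, 1.6]
grip_width: 0.226
```

```bash
cat >> h.py <<'E'
def K(tag):
    w=load(tag); o=w["extrinsics"]; x0=None
    c=o[:3,:3].T@(np.array([*G,.202])-o[:3,3]); th=np.arctan2(np.hypot(c[0],c[1]),c[2]); k=w["mtx"][0,0]*th/np.hypot(c[0],c[1]); x=int(w["mtx"][0,2]+k*c[0]+12); y=int(w["mtx"][1,2]+k*c[1])
    b,m=blobs(w["pixels"],(12,110,60),(28,255,255),(max(x-45,0),max(y-60,0),x+45,y+60),200)
    k=max(cv2.findContours(m,cv2.RETR_EXTERNAL,cv2.CHAIN_APPROX_NONE)[0],key=cv2.contourArea); p=[ray(w,*q,True)[1] for q in k[:,0,:].astype(float)]
    # angular radius of the rim seen as a disc lying level at z: extent of the rim in world y (perp to sideways parallax), per unit depth
    t=np.array([[ (r[:2]@YM)/-r[2],(r[:2]@XM)/-r[2]] for r in p]); e=cv2.fitEllipse((t*1000).astype(np.float32))
    D=(np.ptp(t[:,0])); print(tag,"z_head(from y extent) %.4f"%(o[2,3]-.022/D),"ell",np.round(e[1],1),"z_minor %.4f"%(o[2,3]-22/min(e[1])))
E
python3 - <<'E'
from h import *
look("w10")
for t in("w8","w9","w10"):K(t)
E
```

```text
t 13.8 pos [ 0.6177 -0.0126  0.1877] mx 0.0093 my -0.0896 c~0.093 Fx_m 0.66 Fy_m 0.15 Fz 1.63 w 19.7
pred head 296 110 blobs [([284, 84, 54, 54, 2200], [310.7, 110.6])]
circle ((310.672607421875, 110.46268463134766), 26.892759323120117) ell ((310.7007141113281, 110.62669372558594), (51.61406707763672, 52.473087310791016), 79.44263458251953)
w8 z_head(from y extent) 0.1953 ell [143.6 148.5] z_minor 0.1915
w9 z_head(from y extent) 0.1939 ell [141.7 142. ] z_minor 0.1918
w10 z_head(from y extent) 0.1955 ell [138.7 139.4] z_minor 0.1907
```

>>> carry_out --motion '[[[-0.002, -0.0005, 0.0004], 0], [[-0.004, -0.001, 0.0005], 0], [[-0.006, -0.0016, 0.0006], 0], [[-0.008, -0.0021, 0.0006], 0], [[-0.0098, -0.0026, 0.0006], 0], [[-0.0098, -0.0026, 0.0006], 0]]'

```text
time: 14.45
position: [0.6077, -0.0153, 0.1881]
tool_rot: [-3.115, -0.41, 0.001]
ft_force: [0.5, -0.3, 2.5]
grip_width: 0.226
```

```bash
python3 - <<'E'
from h import *
look("w11");K("w11")
E
```

```text
t 14.45 pos [ 0.6077 -0.0153  0.1881] mx -0.0010 my -0.0896 c~-0.010 Fx_m 0.41 Fy_m -0.42 Fz 2.47 w 19.7
pred head 322 109 blobs [([308, 85, 56, 53, 2251], [335.6, 111.6])]
circle ((335.4266052246094, 111.88876342773438), 27.74846839904785) ell ((335.6128845214844, 111.52880859375), (51.04658508300781, 54.3847541809082), 80.95927429199219)
w11 z_head(from y extent) 0.1931 ell [137.5 144.3] z_minor 0.1897
```

>>> carry_out --motion '[[[-0.002, -0.0005, 0.0002], 0], [[-0.004, -0.001, 0.0001], 0], [[-0.006, -0.0016, -0.0001], 0], [[-0.008, -0.0021, -0.0002], 0], [[-0.0096, -0.0026, -0.0004], 0], [[-0.0096, -0.0026, -0.0004], 0]]'

```text
time: 15.1
position: [0.5982, -0.0178, 0.1877]
tool_rot: [-3.114, -0.41, 0.001]
ft_force: [0.4, 0.4, 2.4]
grip_width: 0.227
```

```bash
python3 - <<'E'
from h import *
look("w12");K("w12")
E
```

```text
t 15.1 pos [ 0.5982 -0.0178  0.1877] mx -0.0108 my -0.0896 c~-0.108 Fx_m 0.49 Fy_m 0.27 Fz 2.43 w 19.7
pred head 348 109 blobs [([329, 86, 58, 53, 2330], [358.3, 112.3])]
circle ((357.7452697753906, 112.21697998046875), 28.771142959594727) ell ((358.297119140625, 112.24629974365234), (50.89088439941406, 56.49460220336914), 86.22029876708984)
w12 z_head(from y extent) 0.1933 ell [137.5 151. ] z_minor 0.1893
```

```bash
python3 - <<'E'
from bench import eyes
from h import *
for n in("side","top"):
    d=eyes.get_image(n); np.savez(f"pics/{n}12.npz",**d)
for n in("side5","side6","side12"):
    d=load(n); b,m=blobs(d["pixels"],(12,110,40),(28,255,255),(283,112,306,155),5); print(n,b)
    print([int((m[r,283:306]>0).sum()) for r in range(112,152)])
def line(t): 
    w=load(t)["pixels"]; h=cv2.cvtColor(w,cv2.COLOR_BGR2HSV); return h
# disc only (bright top) per wrist frame
for t in("w8","w9","w10","w11","w12"):
    b,m=blobs(load(t)["pixels"],(12,110,150),(28,255,255),(180,60,420,160),200); k=max(cv2.findContours(m,cv2.RETR_EXTERNAL,cv2.CHAIN_APPROX_NONE)[0],key=cv2.contourArea); print(t,b,cv2.fitEllipse(k))
E
```

```text
side5 [([283, 112, 23, 37, 469], [295.9, 124.0])]
[23, 23, 23, 23, 23, 22, 21, 20, 19, 18, 17, 17, 16, 16, 16, 16, 16, 16, 16, 16, 15, 12, 9, 6, 5, 4, 4, 4, 4, 4, 4, 4, 4, 4, 4, 4, 1, 0, 0, 0]
side6 [([283, 112, 17, 37, 172], [291.1, 128.7])]
[4, 5, 5, 6, 8, 7, 6, 5, 4, 4, 3, 2, 2, 3, 4, 5, 6, 7, 8, 10, 8, 6, 4, 3, 3, 3, 4, 4, 4, 4, 4, 4, 4, 4, 4, 4, 1, 0, 0, 0]
side12 [([302, 123, 4, 6, 17], [303.9, 125.6]), ([294, 131, 5, 7, 21], [295.5, 133.8]), ([303, 130, 3, 4, 10], [304.1, 131.2]), ([301, 139, 4, 6, 16], [302.3, 141.5]), ([292, 142, 7, 8, 35], [294.9, 144.9])]
[0, 0, 0, 0, 0, 0, 0, 0, 0, 0, 0, 1, 3, 4, 4, 3, 2, 0, 3, 5, 6, 6, 4, 3, 3, 1, 1, 2, 3, 3, 7, 8, 8, 6, 6, 5, 2, 1, 0, 1]
w8 [([399, 60, 21, 100, 1947], [409.6, 110.3]), ([229, 83, 55, 54, 2231], [256.1, 109.1])] ((256.1405334472656, 109.14794921875), (51.62116622924805, 53.27064514160156), 58.83012390136719)
w9 [([410, 60, 10, 100, 807], [415.4, 111.1]), ([180, 63, 14, 97, 901], [184.9, 120.7]), ([259, 83, 54, 53, 2203], [285.5, 109.1])] ((285.5534362792969, 109.12035369873047), (51.324867248535156, 52.86061477661133), 71.52592468261719)
w10 [([180, 60, 24, 100, 1922], [189.6, 114.7]), ([285, 84, 53, 53, 2151], [310.9, 110.4])] ((310.9009704589844, 110.37541961669922), (51.089271545410156, 51.802635192871094), 88.83196258544922)
w11 [([180, 60, 35, 100, 2969], [194.8, 112.7]), ([311, 85, 53, 53, 2110], [336.9, 111.1])] ((194.98907470703125, 117.09931182861328), (33.81374740600586, 124.7905502319336), 176.62538146972656)
w12 [([180, 60, 45, 100, 3937], [199.7, 111.9]), ([336, 86, 51, 52, 2062], [361.0, 111.7])] ((199.8340301513672, 114.65225219726562), (44.92519760131836, 124.38722229003906), 176.45364379882812)
```

```bash
python3 - <<'E'
from h import *
d=load("side12");w=load("w12");t=load("top12")
cv2.imwrite("pics/c12.png",np.vstack([np.hstack([cv2.resize(d["pixels"][100:180,255:355],(400,320),interpolation=cv2.INTER_CUBIC),cv2.resize(w["pixels"][40:200,260:460],(400,320),interpolation=cv2.INTER_CUBIC)]),np.hstack([cv2.resize(t["pixels"][190:260,170:270],(400,280),interpolation=cv2.INTER_CUBIC),cv2.resize(load("w10")["pixels"][40:200,220:420],(400,280))])]))
E
```

```text
(no output)
```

View pics/c12.png

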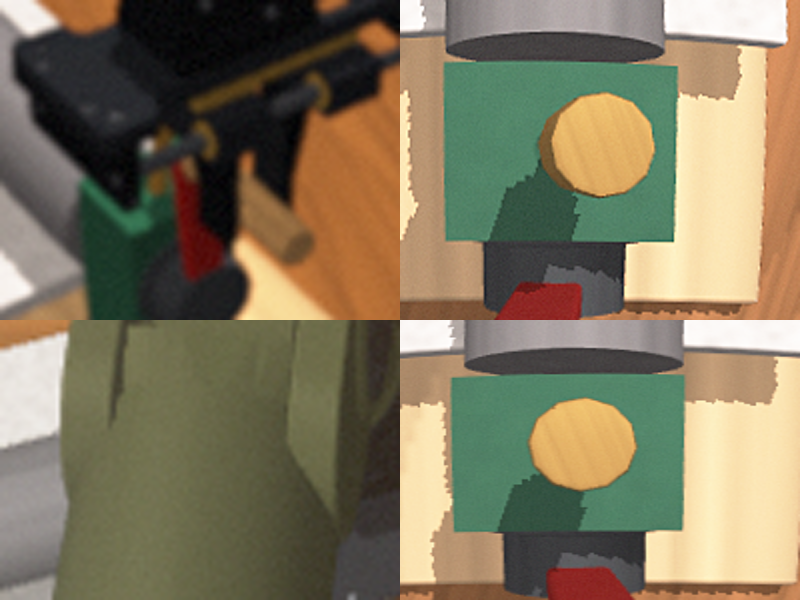

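The bar swings freely. In the wrist view the head sits at (561,112) in full-frame terms, over the block, and any drop is ambiguous. I continue in smaller steps and watch the force and disc size.

>>> carry_out --motion '[[[-0.0013, -0.0003, 0.0001], 0], [[-0.0026, -0.0007, 0], 0], [[-0.004, -0.001, -0.0001], 0], [[-0.005, -0.0013, -0.0003], 0], [[-0.005, -0.0013, -0.0003], 0]]'

```text
time: 15.75
position: [0.5936, -0.0191, 0.1876]
tool_rot: [-3.115, -0.41, -0.0]
ft_force: [0.7, 1.1, 0.7]
grip_width: 0.224
```

```bash
cat >> h.py <<'E'
def disc(t):
    w=load(t); o=w["extrinsics"]; c=o[:3,:3].T@(np.array([*G,.2])-o[:3,3]); th=np.arctan2(np.hypot(c[0],c[1]),c[2]); k=w["mtx"][0,0]*th/np.hypot(c[0],c[1]); x=int(w["mtx"][0,2]+k*c[0]+12)
    b,m=blobs(w["pixels"],(12,110,150),(28,255,255),(max(x-38,0),70,min(x+38,640),155),1000)
    s,ce=max(b,key=lambda q:q[0][4]); d=o[2,3]-.202
    g,gm=blobs(w["pixels"],(55,60,20),(90,255,200),None,3000); gs=max(g,key=lambda q:q[0][4])[0]
    u=ce[0]; r=onz(w,*ce,.202,True)[:2]-G; r2=onz(w,*ce,.197,True)[:2]-G
    print(t,"disc",s,ce,"K %.3f"%(np.sqrt(s[4])*d),"block box",gs[:4],"head mx/my if up %.4f %.4f if down %.4f %.4f"%(r@XM,r@YM,r2@XM,r2@YM),"cam mx %.3f"%((o[:2,3]-G)@XM))
E
python3 - <<'E'
from h import *
look("w13")
for t in("w8","w9","w10","w11","w12","w13"):disc(t)
E
```

```text
t 15.75 pos [ 0.5936 -0.0191  0.1876] mx -0.0156 my -0.0896 c~-0.157 Fx_m 0.96 Fy_m 0.93 Fz 0.70 w 19.5
pred head 360 110 blobs [([334, 86, 55, 52, 2151], [361.7, 111.6])]
circle ((361.2757873535156, 111.5310287475586), 27.281068801879883) ell ((361.6517639160156, 111.5238265991211), (49.69480895996094, 53.347740173339844), 82.31185913085938)
w8 disc [229, 83, 55, 54, 2231] [256.1, 109.1] K 6.741 block box [207, 69, 117, 94] head mx/my if up 0.0056 0.0004 if down 0.0047 0.0006 cam mx 0.030
w9 disc [259, 83, 54, 53, 2203] [285.5, 109.1] K 6.808 block box [228, 70, 117, 92] head mx/my if up 0.0058 0.0002 if down 0.0054 0.0004 cam mx 0.020
w10 disc [285, 84, 53, 53, 2151] [310.9, 110.4] K 6.830 block box [246, 71, 116, 90] head mx/my if up 0.0059 -0.0004 if down 0.0057 -0.0002 cam mx 0.010
w11 disc [311, 85, 53, 53, 2110] [336.9, 111.1] K 6.782 block box [264, 71, 117, 90] head mx/my if up 0.0057 -0.0007 if down 0.0059 -0.0005 cam mx -0.000
w12 disc [336, 86, 51, 52, 2062] [361.0, 111.7] K 6.688 block box [282, 70, 117, 91] head mx/my if up 0.0052 -0.0008 if down 0.0057 -0.0006 cam mx -0.010
w13 disc [338, 86, 51, 51, 1993] [363.2, 111.0] K 6.567 block box [291, 70, 116, 91] head mx/my if up 0.0012 -0.0005 if down 0.0018 -0.0003 cam mx -0.015
```

The pin head's lean vanished (offset 5.5 mm to 1.5 mm) and the disc shrank 3.5 %, so the pin has dropped, at c ≈ -0.13. Next I probe for the negative end of the play.

>>> carry_out --motion '[[[-0.0013, -0.0003, -0.0002], 0], [[-0.0026, -0.0007, -0.0004], 0], [[-0.0038, -0.001, -0.0007], 0], [[-0.005, -0.0013, -0.0009], 0], [[-0.005, -0.0013, -0.0009], 0], [[-0.005, -0.0013, -0.0009], 0]]'

```text
time: 16.4
position: [0.5884, -0.0205, 0.1865]
tool_rot: [3.115, 0.41, -0.001]
ft_force: [0.7, 1.3, 1.7]
grip_width: 0.228
```

>>> carry_out --motion '[[[-0.0013, -0.0003, -0.0003], 0], [[-0.0026, -0.0007, -0.0006], 0], [[-0.0038, -0.001, -0.0009], 0], [[-0.005, -0.0013, -0.0012], 0], [[-0.005, -0.0013, -0.0012], 0], [[-0.005, -0.0013, -0.0012], 0]]'

```text
time: 17.0
position: [0.5834, -0.0218, 0.1853]
tool_rot: [3.115, 0.41, -0.001]
ft_force: [-0.4, -0.2, 0.8]
grip_width: 0.23
```

```bash
python3 - <<'E'
from h import *
look("w14");disc("w14")
E
```

```text
t 17.0 pos [ 0.5834 -0.0218  0.1853] mx -0.0261 my -0.0896 c~-0.264 Fx_m -0.48 Fy_m -0.13 Fz 0.79 w 20.0
pred head 388 110 blobs [([351, 86, 55, 52, 2186], [378.1, 112.0])]
circle ((378.0, 112.0), 27.313098907470703) ell ((378.1178283691406, 111.94816589355469), (50.333595275878906, 53.521705627441406), 84.78237915039062)
w14 disc [360, 86, 46, 52, 1918] [380.9, 111.5] K 6.344 block box [310, 70, 117, 92] head mx/my if up -0.0026 -0.0006 if down -0.0018 -0.0004 cam mx -0.025
```

>>> carry_out --motion '[[[-0.0012, -0.0003, -0.0004], 0], [[-0.0024, -0.0006, -0.0008], 0], [[-0.0036, -0.001, -0.0012], 0], [[-0.0048, -0.0013, -0.0015], 0], [[-0.0048, -0.0013, -0.0015], 0], [[-0.0048, -0.0013, -0.0015], 0]]'

```text
time: 17.65
position: [0.5786, -0.0231, 0.1838]
tool_rot: [3.115, 0.41, -0.001]
ft_force: [-0.4, 1.0, 1.8]
grip_width: 0.228
```

```bash
python3 - <<'E'
from h import *
look("w15");disc("w15")
E
```

```text
t 17.65 pos [ 0.5786 -0.0231  0.1838] mx -0.0311 my -0.0896 c~-0.316 Fx_m -0.08 Fy_m 1.10 Fz 1.84 w 19.8
pred head 401 111 blobs [([363, 87, 58, 53, 2298], [392.0, 113.2])]
circle ((391.5507507324219, 113.92131805419922), 28.61544418334961) ell ((391.975830078125, 113.1713638305664), (50.50802230834961, 56.162940979003906), 88.93614959716797)
w15 disc [373, 87, 48, 52, 1982] [395.3, 112.7] K 6.383 block box [319, 69, 117, 94] head mx/my if up -0.0021 -0.0009 if down -0.0012 -0.0007 cam mx -0.030
```

>>> carry_out --motion '[[[-0.0012, -0.0003, -0.0004], 0], [[-0.0024, -0.0006, -0.0008], 0], [[-0.0038, -0.001, -0.0013], 0], [[-0.0038, -0.001, -0.0013], 0], [[-0.0038, -0.001, -0.0013], 0]]'

```text
time: 18.2
position: [0.5752, -0.024, 0.1827]
tool_rot: [3.115, 0.41, 0.001]
ft_force: [2.6, -0.1, 3.6]
grip_width: 0.225
```

>>> carry_out --motion '[[[-0.0012, -0.0003, -0.0004], 0], [[-0.0024, -0.0006, -0.0009], 0], [[-0.0036, -0.001, -0.0014], 0], [[-0.0036, -0.001, -0.0014], 0], [[-0.0036, -0.001, -0.0014], 0]]'

```text
time: 18.7
position: [0.5718, -0.0249, 0.1815]
tool_rot: [-3.115, -0.411, -0.002]
ft_force: [2.5, 1.3, 3.2]
grip_width: 0.228
```

```bash
python3 - <<'E'
from h import *
look("w16");disc("w16")
E
```

```text
t 18.7 pos [ 0.5718 -0.0249  0.1815] mx -0.0381 my -0.0895 c~-0.391 Fx_m 2.73 Fy_m 0.58 Fz 3.25 w 19.9
pred head 420 112 blobs [([469, 66, 11, 105, 858], [475.2, 122.5]), ([381, 88, 61, 53, 2466], [411.6, 114.5])]
circle ((411.0, 115.36666870117188), 30.219318389892578) ell ((411.6618957519531, 114.50609588623047), (50.95967102050781, 59.79378128051758), 90.047607421875)
w16 disc [392, 88, 50, 53, 1999] [416.4, 114.0] K 6.303 block box [329, 69, 120, 95] head mx/my if up -0.0015 -0.0010 if down -0.0002 -0.0008 cam mx -0.038
```

Resistance starts near c ≈ -0.35, with about 3.7 N tangential at -0.39 (1 N of that is friction). I swing back to find the other end.

>>> carry_out --motion '[[[0.0028, 0.0008, 0.0011], 0], [[0.0055, 0.0015, 0.0022], 0], [[0.0083, 0.0022, 0.0031], 0], [[0.011, 0.003, 0.0039], 0], [[0.0138, 0.0037, 0.0047], 0], [[0.0167, 0.0045, 0.0054], 0], [[0.0195, 0.0053, 0.0059], 0], [[0.0224, 0.006, 0.0064], 0], [[0.0252, 0.0068, 0.0068], 0], [[0.0281, 0.0076, 0.0072], 0], [[0.0281, 0.0076, 0.0072], 0], [[0.0281, 0.0076, 0.0072], 0]]'

```text
time: 19.95
position: [0.6003, -0.0174, 0.1884]
tool_rot: [3.114, 0.41, 0.003]
ft_force: [0.8, -0.7, 0.7]
grip_width: 0.227
```

```bash
python3 - <<'E'
from h import *
look("w17");disc("w17")
E
```

```text
t 19.95 pos [ 0.6003 -0.0174  0.1884] mx -0.0087 my -0.0897 c~-0.087 Fx_m 0.62 Fy_m -0.91 Fz 0.70 w 19.7
pred head 342 109 blobs [([319, 87, 53, 51, 2065], [344.7, 112.3])]
circle ((344.93267822265625, 112.32917785644531), 26.203887939453125) ell ((344.6888427734375, 112.27035522460938), (49.81663131713867, 51.00185775756836), 94.12773132324219)
w17 disc [320, 87, 51, 51, 2003] [345.0, 112.0] K 6.621 block box [278, 70, 116, 91] head mx/my if up 0.0012 -0.0011 if down 0.0015 -0.0009 cam mx -0.008
```

>>> carry_out --motion '[[[0.0013, 0.0003, 0.0001], 0], [[0.0026, 0.0007, 0.0002], 0], [[0.004, 0.0011, 0.0003], 0], [[0.004, 0.0011, 0.0003], 0], [[0.004, 0.0011, 0.0003], 0]]'

```text
time: 20.5
position: [0.6037, -0.0164, 0.1887]
tool_rot: [3.114, 0.41, 0.0]
ft_force: [0.0, -1.3, 0.8]
grip_width: 0.226
```

```bash
python3 - <<'E'
from h import *
look("w18");disc("w18")
E
```

```text
t 20.5 pos [ 0.6037 -0.0164  0.1887] mx -0.0052 my -0.0896 c~-0.052 Fx_m -0.31 Fy_m -1.30 Fz 0.76 w 19.7
pred head 333 109 blobs [([308, 87, 53, 51, 2049], [334.1, 111.9])]
circle ((334.0, 112.0), 26.076908111572266) ell ((334.102783203125, 111.91968536376953), (49.73994445800781, 50.644386291503906), 90.5573959350586)
w18 disc [309, 87, 52, 51, 2007] [334.2, 111.7] K 6.639 block box [272, 71, 116, 90] head mx/my if up 0.0004 -0.0009 if down 0.0006 -0.0008 cam mx -0.004
```

>>> carry_out --motion '[[[0.0013, 0.0003, 0], 0], [[0.0026, 0.0007, 0], 0], [[0.004, 0.0011, 0], 0], [[0.004, 0.0011, 0], 0], [[0.004, 0.0011, 0], 0]]'

```text
time: 21.05
position: [0.6077, -0.0152, 0.1887]
tool_rot: [3.114, 0.41, 0.0]
ft_force: [-2.9, -3.0, 2.5]
grip_width: 0.225
```

>>> carry_out --motion '[[[0.0013, 0.0003, 0], 0], [[0.0026, 0.0007, 0], 0], [[0.004, 0.0011, 0], 0], [[0.004, 0.0011, 0], 0], [[0.004, 0.0011, 0], 0]]'

```text
time: 21.55
position: [0.6116, -0.0142, 0.1888]
tool_rot: [3.115, 0.41, -0.0]
ft_force: [-4.1, -2.3, 4.9]
grip_width: 0.227
```

```bash
python3 - <<'E'
from h import *
look("w19");disc("w19")
E
```

```text
t 21.55 pos [ 0.6116 -0.0142  0.1888] mx 0.0030 my -0.0895 c~0.030 Fx_m -4.54 Fy_m -1.15 Fz 4.87 w 19.8
pred head 312 110 blobs [([285, 87, 52, 52, 2047], [310.5, 112.3])]
circle ((310.6307373046875, 112.27928924560547), 25.94898796081543) ell ((310.47662353515625, 112.30611419677734), (49.79752731323242, 50.5684928894043), 70.7623291015625)
w19 disc [286, 87, 51, 51, 1994] [310.5, 112.0] K 6.626 block box [257, 71, 116, 90] head mx/my if up -0.0007 -0.0010 if down -0.0008 -0.0008 cam mx 0.004
```

Equal resistance (about 3.6 N) is met at c ≈ -0.355 and -0.011, so the middle is about -0.185. I ease back there and let go.

>>> carry_out --motion '[[[-0.003, -0.0008, 0.0002], 0], [[-0.006, -0.0016, 0.0002], 0], [[-0.009, -0.0024, 0], 0], [[-0.012, -0.0032, -0.0003], 0], [[-0.015, -0.004, -0.0006], 0], [[-0.018, -0.0048, -0.0009], 0], [[-0.02, -0.0054, -0.0012], 0], [[-0.0207, -0.0056, -0.0013], 0], [[-0.0207, -0.0056, -0.0013], 0], [[-0.0207, -0.0056, -0.0013], 0]]'

```text
time: 22.6
position: [0.5906, -0.0191, 0.1873]
tool_rot: [-3.114, -0.411, 0.001]
ft_force: [0.2, 1.3, 1.6]
grip_width: 0.228
```

```bash
python3 - <<'E'
from h import *
look("w20");disc("w20")
E
```

```text
t 22.6 pos [ 0.5906 -0.0191  0.1873] mx -0.0186 my -0.0888 c~-0.187 Fx_m 0.53 Fy_m 1.21 Fz 1.55 w 19.8
pred head 368 112 blobs [([328, 89, 52, 52, 2074], [353.4, 114.1])]
circle ((353.5, 114.0), 26.215553283691406) ell ((353.43963623046875, 114.12596893310547), (50.072078704833984, 50.92586898803711), 96.911865234375)
w20 disc [341, 89, 39, 51, 1645] [357.9, 113.9] K 5.957 block box [296, 72, 117, 91] head mx/my if up -0.0038 -0.0010 if down -0.0033 -0.0008 cam mx -0.018
```

>>> carry_out --motion '[[[0, 0, 0], 0], [[0, 0, 0], 0], [[0, 0, 0], 0], [[0, 0, 0], 0], [[0, 0, 0], 0], [[0, 0, 0], 0]]' --grip -0.2

```text
time: 23.25
position: [0.5908, -0.0197, 0.1873]
tool_rot: [3.115, 0.41, -0.0]
ft_force: [-0.4, -0.7, -0.1]
grip_width: 0.585
```

```bash
python3 - <<'E'
from h import *
look("w21");disc("w21")
# bar position in wrist image (wood bar rows 240-300): compare held / released
for t in("w20","w21"):
    w=load(t)["pixels"]; b,m=blobs(w,(0,180,60),(6,255,255),None,100); print(t,"red",b)
E
```

```text
t 23.25 pos [ 0.5908 -0.0197  0.1873] mx -0.0184 my -0.0895 c~-0.185 Fx_m -0.58 Fy_m -0.60 Fz -0.12 w 50.9
pred head 367 110 blobs [([327, 87, 53, 52, 2075], [353.0, 112.5])]
circle ((352.92218017578125, 112.39486694335938), 26.22593879699707) ell ((352.9996032714844, 112.53772735595703), (50.10445022583008, 50.947574615478516), 98.33638763427734)
w21 disc [340, 87, 40, 51, 1670] [357.1, 112.3] K 6.002 block box [296, 70, 116, 92] head mx/my if up -0.0039 -0.0010 if down -0.0035 -0.0008 cam mx -0.018
w20 red [([301, 183, 59, 49, 2111], [330.6, 208.1])]
w21 red [([300, 181, 60, 50, 2111], [330.3, 206.8])]
```

The crank stayed put when released. Next I go over the pin and take the head gently to straighten it.

>>> carry_out --motion '[[[0, 0, 0.01], 0], [[0, 0, 0.04], 0], [[0, 0, 0.075], 0], [[0, 0, 0.095], 0], [[-0.001, 0.02, 0.095], 0], [[-0.003, 0.05, 0.095], 0], [[-0.005, 0.08, 0.095], 0], [[-0.0058, 0.091, 0.095], 0], [[-0.0058, 0.091, 0.09], 0], [[-0.0058, 0.091, 0.06], 0], [[-0.0058, 0.091, 0.03], 0], [[-0.0058, 0.091, 0.01], 0], [[-0.0058, 0.091, -0.003], 0], [[-0.0058, 0.091, -0.01], 0], [[-0.0058, 0.091, -0.011], 0], [[-0.0058, 0.091, -0.011], 0], [[-0.0058, 0.091, -0.011], 0]]'

```text
time: 25.0
position: [0.5859, 0.0713, 0.1776]
tool_rot: [-3.115, -0.41, -0.003]
ft_force: [-0.3, 0.2, -0.7]
grip_width: 0.601
```

```bash
python3 - <<'E'
from bench import get_state,eyes
from h import *
s=get_state(); print(s["time"],s["position"],s["ft_force"],s["grip_width"])
d=eyes.get_image("side"); np.savez("pics/side22.npz",**d); w=eyes.get_image("wrist"); np.savez("pics/w22.npz",**w)
b,m=blobs(d["pixels"],(12,110,40),(28,255,255),(283,112,306,155),5); print(b)
print([int((m[r,283:306]>0).sum()) for r in range(112,152)])
b,m=blobs(w["pixels"],(12,110,60),(28,255,255),(250,200,400,345),300); print(b)
E
```

```text
25.0 [0.58587626 0.07126773 0.177564  ] [-0.30505137  0.20701137 -0.74100839] 0.6006236323228987
[([285, 112, 21, 40, 537], [296.3, 128.9])]
[13, 14, 14, 14, 15, 18, 19, 18, 16, 15, 15, 14, 15, 17, 17, 19, 19, 19, 19, 19, 16, 15, 14, 13, 11, 11, 12, 15, 11, 11, 12, 11, 10, 11, 10, 9, 7, 4, 3, 2]
[([267, 265, 112, 72, 3669], [317.8, 311.9])]
```

>>> carry_out --motion '[[[0, 0, 0], 0], [[0, 0, 0], 0], [[0, 0, 0], 0], [[0, 0, 0], 0], [[0, 0, 0], 0], [[0, 0, 0], 0], [[0, 0, 0], 0]]' --grip 1 --squeeze 25

```text
time: 25.8
position: [0.5851, 0.0713, 0.1764]
tool_rot: [3.115, 0.41, 0.0]
ft_force: [0.7, -0.9, 0.3]
grip_width: 0.242
```

Held (21 mm). Now I push down slowly, watching the force.

>>> carry_out --motion '[[[0, 0, -0.001], 0], [[0, 0, -0.002], 0], [[0, 0, -0.003], 0], [[0, 0, -0.004], 0], [[0, 0, -0.005], 0], [[0, 0, -0.005], 0]]'

```text
time: 26.4
position: [0.5854, 0.0713, 0.1723]
tool_rot: [-3.114, -0.41, -0.001]
ft_force: [-1.1, 0.6, 5.9]
grip_width: 0.244
```

>>> carry_out --motion '[[[0, 0, -0.001], 0], [[0, 0, -0.002], 0], [[0, 0, -0.003], 0], [[0, 0, -0.004], 0], [[0, 0, -0.005], 0], [[0, 0, -0.006], 0], [[0, 0, -0.006], 0]]'

```text
time: 27.1
position: [0.5854, 0.0713, 0.1661]
tool_rot: [-3.115, -0.41, -0.001]
ft_force: [-1.5, -0.2, 4.8]
grip_width: 0.245
```

```bash
python3 - <<'E'
from bench import get_state,eyes
from h import *
s=get_state(); print(s["time"],s["position"],s["ft_force"],s["torque"],s["grip_width"])
w=eyes.get_image("wrist"); np.savez("pics/w23.npz",**w); d=eyes.get_image("side"); np.savez("pics/side23.npz",**d)
cv2.imwrite("pics/c23.png",np.hstack([cv2.resize(w["pixels"][200:340,250:400],(428,400),interpolation=cv2.INTER_CUBIC),cv2.resize(d["pixels"][110:170,265:320],(366,400),interpolation=cv2.INTER_CUBIC)]))
for n in("w22","w23"):
    b,m=blobs(load(n)["pixels"],(12,110,60),(28,255,255),(290,200,355,345),100);print(n,b)
E
```

```text
27.1 [0.58536711 0.07131952 0.16607499] [-1.49653712 -0.20420671  4.8206495 ] [-0.14420018  0.41121063  0.00488152] 0.2448439721760207
w22 [([290, 265, 65, 72, 2728], [315.2, 307.9])]
w23 [([298, 273, 48, 64, 2410], [321.6, 308.9])]
```

>>> carry_out --motion '[[[0, 0, -0.001], 0], [[0, 0, -0.002], 0], [[0, 0, -0.003], 0], [[0, 0, -0.004], 0], [[0, 0, -0.005], 0], [[0, 0, -0.006], 0], [[0, 0, -0.007], 0], [[0, 0, -0.008], 0], [[0, 0, -0.009], 0], [[0, 0, -0.009], 0]]'

```text
time: 28.2
position: [0.5853, 0.0714, 0.1568]
tool_rot: [-3.115, -0.41, -0.001]
ft_force: [-0.7, 0.5, 4.4]
grip_width: 0.247
```

```bash
python3 - <<'E'
from bench import get_state,eyes
from h import *
w=eyes.get_image("wrist"); np.savez("pics/w24.npz",**w)
for n in("w22","w23","w24"):
    b,m=blobs(load(n)["pixels"],(12,110,60),(28,255,255),(290,200,355,345),100);print(n,b,[int((m[r,290:355]>0).sum()) for r in range(262,338,3)])
E
```

```text
w22 [([290, 265, 65, 72, 2728], [315.2, 307.9])] [0, 6, 16, 17, 18, 18, 19, 25, 30, 36, 40, 41, 43, 44, 45, 45, 44, 44, 46, 47, 47, 49, 53, 61, 62, 0]
w23 [([298, 273, 48, 64, 2410], [321.6, 308.9])] [0, 0, 0, 0, 12, 17, 18, 19, 27, 34, 38, 41, 43, 44, 45, 46, 46, 46, 48, 48, 48, 48, 46, 42, 39, 0]
w24 [([298, 280, 48, 57, 2289], [321.6, 310.6])] [0, 0, 0, 0, 0, 0, 4, 19, 27, 34, 39, 41, 43, 44, 44, 46, 46, 46, 48, 48, 48, 48, 46, 42, 39, 0]
```

The head stays fixed in the jaws while the visible shank shortens at about 4.5 N, so the pin is sliding in. Continuing.

>>> carry_out --motion '[[[0, 0, -0.001], 0], [[0, 0, -0.002], 0], [[0, 0, -0.003], 0], [[0, 0, -0.004], 0], [[0, 0, -0.005], 0], [[0, 0, -0.006], 0], [[0, 0, -0.007], 0], [[0, 0, -0.007], 0]]'

```text
time: 29.05
position: [0.5853, 0.0714, 0.1496]
tool_rot: [-3.115, -0.41, -0.001]
ft_force: [0.1, 0.1, 3.3]
grip_width: 0.246
```

>>> carry_out --motion '[[[0, 0, -0.0005], 0], [[0, 0, -0.001], 0], [[0, 0, -0.0015], 0], [[0, 0, -0.0015], 0]]'

```text
time: 29.45
position: [0.5853, 0.0713, 0.1481]
tool_rot: [3.115, 0.41, 0.001]
ft_force: [-1.1, 0.7, 4.3]
grip_width: 0.243
```

>>> carry_out --motion '[[[0, 0, -0.0005], 0], [[0, 0, -0.001], 0], [[0, 0, -0.001], 0]]'

```text
time: 29.75
position: [0.5853, 0.0714, 0.1474]
tool_rot: [-3.115, -0.41, -0.001]
ft_force: [-1.3, 0.6, 5.9]
grip_width: 0.241
```

>>> carry_out --motion '[[[0, 0, -0.0005], 0], [[0, 0, -0.001], 0], [[0, 0, -0.001], 0]]'

```text
time: 30.05
position: [0.5853, 0.0714, 0.1473]
tool_rot: [-3.114, -0.41, -0.001]
ft_force: [-2.2, -0.4, 10.5]
grip_width: 0.248
```

```bash
python3 - <<'E'
from bench import get_state,eyes
from h import *
w=eyes.get_image("wrist"); np.savez("pics/w25.npz",**w); s=get_state(); print(s["position"],s["ft_force"])
for n in("w24","w25"):
    b,m=blobs(load(n)["pixels"],(12,110,60),(28,255,255),(290,200,355,345),100);print(n,b,[int((m[r,290:355]>0).sum()) for r in range(262,338,3)])
E
```

```text
[0.58536459 0.07136334 0.14729758] [-2.76813596 -0.17980205 10.97500127]
w24 [([298, 280, 48, 57, 2289], [321.6, 310.6])] [0, 0, 0, 0, 0, 0, 4, 19, 27, 34, 39, 41, 43, 44, 44, 46, 46, 46, 48, 48, 48, 48, 46, 42, 39, 0]
w25 [([298, 282, 49, 55, 2263], [321.6, 311.0])] [0, 0, 0, 0, 0, 0, 0, 18, 26, 34, 38, 41, 43, 44, 44, 46, 46, 46, 48, 48, 48, 48, 46, 42, 39, 0]
```

The pin stops at TCP z = 0.1473 (predicted 0.1474) with the force rising, so it is seated. Releasing and lifting clear.

>>> carry_out --motion '[[[0, 0, 0.0005], 0], [[0, 0, 0.0005], 0], [[0, 0, 0.0005], 0], [[0, 0, 0.0005], 0], [[0, 0, 0.0005], 0], [[0, 0, 0.0005], 0], [[0, 0, 0.01], 0], [[0, 0, 0.04], 0], [[0, 0, 0.08], 0], [[0, 0, 0.12], 0], [[-0.03, 0, 0.15], 0], [[-0.07, 0, 0.16], 0], [[-0.07, 0, 0.16], 0]]' --grip -0.2

```text
time: 31.4
position: [0.5131, 0.0714, 0.3097]
tool_rot: [-3.111, -0.411, -0.007]
ft_force: [0.2, 0.7, -0.1]
grip_width: 0.603
```

```bash
python3 - <<'E'
from bench import get_state,eyes
from h import *
s=get_state(); print(s["time"],s["position"],s["ft_force"])
d=eyes.get_image("side"); np.savez("pics/side26.npz",**d); w=eyes.get_image("wrist"); np.savez("pics/w26.npz",**w)
for z in(.144,.168,.17,.197): print(z,np.round(proj(d,[.585,.0713,z]),1))
p=d["pixels"]; cv2.imwrite("pics/fin.png",np.hstack([cv2.resize(p[115:175,265:345],(480,360),interpolation=cv2.INTER_CUBIC),cv2.resize(p,(320,360))]))
E
```

```text
31.4 [0.51313114 0.07135301 0.30968799] [ 0.15058751  0.7368014  -0.11140778]
0.144 [293.7 146.3]
0.168 [293.5 136.8]
0.17 [293.4 136. ]
0.197 [293.1 124.8]
```

View pics/fin.png

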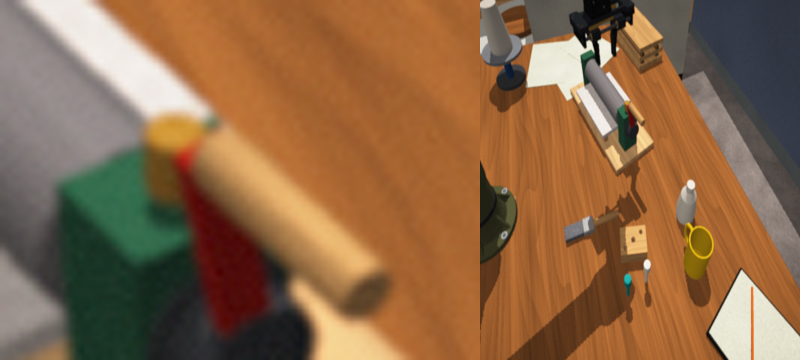

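The side view shows the head's top at (293.7,136.3), matching the predicted home row of 136.8; the jug, vase and brush look undisturbed. As a last check I press lightly on the head with shut fingers to confirm its top is at 0.168.

>>> carry_out --motion '[[[0.03, 0, 0], 0], [[0.07, 0, 0], 0], [[0.07, 0, 0], 0], [[0.07, 0, 0], 0], [[0.07, 0, -0.03], 0], [[0.07, 0, -0.07], 0], [[0.07, 0, -0.1], 0], [[0.07, 0, -0.12], 0], [[0.07, 0, -0.13], 0], [[0.07, 0, -0.132], 0], [[0.07, 0, -0.132], 0], [[0.07, 0, -0.132], 0]]' --grip 1

```text
time: 32.7
position: [0.586, 0.0714, 0.1754]
tool_rot: [-3.114, -0.41, -0.004]
ft_force: [-0.1, 0.2, 0.4]
grip_width: 0.004
```

>>> carry_out --motion '[[[0, 0, -0.001], 0], [[0, 0, -0.002], 0], [[0, 0, -0.003], 0], [[0, 0, -0.003], 0]]'

```text
time: 33.1
position: [0.5851, 0.0713, 0.1708]
tool_rot: [3.115, 0.41, -0.0]
ft_force: [0.5, -0.2, 0.5]
grip_width: 0.007
```

>>> carry_out --motion '[[[0, 0, -0.001], 0], [[0, 0, -0.002], 0], [[0, 0, -0.0025], 0], [[0, 0, -0.0025], 0]]'

```text
time: 33.5
position: [0.5851, 0.0714, 0.1686]
tool_rot: [-3.115, -0.41, -0.0]
ft_force: [-1.3, 0.3, 1.4]
grip_width: 0.002
```

>>> carry_out --motion '[[[0, 0, -0.0005], 0], [[0, 0, -0.001], 0], [[0, 0, -0.001], 0]]'

```text
time: 33.8
position: [0.5852, 0.0714, 0.1685]
tool_rot: [-3.114, -0.41, -0.001]
ft_force: [-2.4, 0.1, 5.7]
grip_width: 0.008
```

>>> carry_out --motion '[[[0, 0, -0.0005], 0], [[0, 0, -0.001], 0], [[0, 0, -0.0015], 0], [[0, 0, -0.0015], 0]]'

```text
time: 34.2
position: [0.5853, 0.0714, 0.1684]
tool_rot: [-3.114, -0.41, -0.002]
ft_force: [-5.5, -1.0, 14.3]
grip_width: 0.005
```

>>> carry_out --motion '[[[0, 0, 0.002], 0], [[0, 0, 0.01], 0], [[0, 0, 0.04], 0], [[0, 0, 0.08], 0], [[0, 0, 0.12], 0], [[-0.03, 0, 0.14], 0], [[-0.07, 0, 0.14], 0], [[-0.07, 0, 0.14], 0], [[-0.07, 0, 0.14], 0]]'

```text
time: 35.1
position: [0.5149, 0.0715, 0.3063]
tool_rot: [-3.114, -0.411, -0.002]
ft_force: [-0.4, 0.1, 0.4]
grip_width: 0.003
```

```bash
python3 - <<'E'
from bench import get_state,eyes,ticket
from h import *
d=eyes.get_image("side"); s=get_state(); print(s["time"],s["ft_force"])
for n,x in(("before",load("side26")["pixels"]),("after",d["pixels"])):
    print(n,blobs(x,(12,110,110),(28,255,255),(286,130,297,146),20)[0])
a=load("side0")["pixels"]; b=d["pixels"]
for nm,(x0,y0,x1,y1) in dict(jug=(405,295,470,372),vase=(390,240,436,300),brush=(165,280,280,325)).items(): print(nm,np.abs(a[y0:y1,x0:x1].astype(int)-b[y0:y1,x0:x1]).mean())
print(ticket.close_job())
E
```

```text
35.15 [-0.11548121  0.32992494 -0.33905174]
before [([289, 134, 8, 8, 48], [292.5, 137.1])]
after [([289, 134, 8, 8, 48], [292.7, 137.1])]
jug 2.7373293373293373
vase 2.6006038647342997
brush 19.503446054750402
the job is handed in; nothing more can be done
None
```

The slab roller is locked: the brass pin is fully home in the bearing block, released, and the job was handed in at 35 s of the 72 s allowed.

- **Catching the pin:** I moved it from the wooden block into the guide hole and swung the crank gently until the pin dropped, at about -0.13 rad.
- **Centring the crank:** I felt both ends of the play at equal resistance of about 3.6 N, at -0.355 and -0.011 rad. I eased the crank back to the middle, about -0.185 rad, and let go.
- **Forces:** The highest I read on the crank was about 4.5 N along the swing, against the 12 N that bends the pin. The pin slid in at 3–6 N and the force rose only once it was seated.
- **Seating check:** The side camera shows the head at the height expected for home. A light press of 14 N met a hard stop at z = 0.1684, against the nominal 0.168.
- **Bystanders:** The jug and vase look unchanged between the first and last side images. The brush's patch of the image did change. I put that down to the arm's shadow falling across it, since nothing ever went near the brush, but I did not measure its position again.
- **Less certain:** The drop itself was ambiguous from head size alone. I confirmed it from the head's lean disappearing and then from the play limits.

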